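Lock the shaker's clamp lever with a hairpin clip

TASK

The box of pipette tips on the shaker must not come loose while it runs: press the raised clamp lever down over its high point until it snaps shut, then pick up the hairpin spring clip from the worktop and push it sideways, lying flat on the lever, over the lock pin that stands up through the lever, from the handle's end towards the hinge, until it snaps fully home round the shank under the pin's head and presses the tab behind the pin. Stop pushing when it has snapped home (the pin must not be bent by pushing hard), let go of the clip, and leave the other things on the worktop where they are.

Things in the scene. Friction and masses are not known exactly. Their poses are not given: they have to be found in the camera images.
- cam_lever (a joint): Angle of the steel clamp lever on the shaker: 0 raised (slopes up to its free end at 0.65 rad), 0.65 shut (level). A cam spring pushes it back up until 0.45 rad (about 6 N pressed 100 mm from the hinge); beyond that it snaps shut and stays.
- lever_hinge (a point): On the lever's level hinge axis (which runs along the shaker's y), 56 mm behind slot_mid (shaker's +x). The lever reaches 148 mm from here and is 6 mm thick; its outer handle, from 85 mm outwards, is 14 mm wide; nearer the hinge it is a fork 40 mm wide with a 26 mm wide slot (up to 75 mm from the hinge) through which the lock pin stands when the lever is shut.
- lever_press (a point): Point on the upper face of the lever's handle, 125 mm from the hinge; moves with the lever. A shut gripper pressed straight down here slides along the handle, ends about 101 mm from the hinge and meets no obstacle before the lever is shut and level, when the handle's upper face is at slot_mid's height and is a hard stop.
- shaker: White bench shaker, 230 x 180 mm, aluminium platform 73 mm high, fixed to the worktop; origin on the worktop under its centre, x axis from the lever's handle to the tip box (away from the robot), y to its left. A tip box (83 x 118 x 62 mm, fixed) stands on the rear half of the platform.
- slot_mid (a point): Where the lock pin stands on average: middle of its slot, level with the shut lever's upper face, 103 mm above the worktop; axes as the shaker's. The pin itself is not reported: it is clamped upright and firm up to 12 mm from here along the shaker's x (nothing along y), so the push must be ended by feel, when the clip has snapped on.
- pin_height (a point): Above slot_mid, at the underside of the pin's head, 115.5 mm above the worktop (shank 8 mm in diameter, head 14 mm wide, 5 mm high). The 9 mm high clip passes between the shut lever and the head with 3.5 mm to spare: lower it gently on to the shut lever in front of the pin (shaker's -x) until it touches, then slide it in just above the lever.
- hairpin_clip: Loose clip bent from plain steel strip (3 mm thick, 9 mm high), lying flat, 94 mm long, 63 g. Origin between its legs, under the middle of the seat; x points out of the mouth, z up. The sprung legs narrow to a throat under 4 mm wide at x = +6 mm and flare to a mouth 13 mm wide inside at x = +24 mm.
- clip_seat (a point): Middle of the clip's seat (where the shank must lie), 4.5 mm above the origin. Pushed along its x, the clip meets the shank about 15 mm short of home, takes 6 to 20 N to spread, and snaps (the force drops to little) with the throat past, some 5 mm short. Go on until it meets the stop, where the legs narrow again about 2 mm past home. The pin must not be pushed with over 30 N.
- interlock_tab (a joint): Travel (m) of the light spring tab (under 1 N) that hangs from an arm on the pin head, 20 mm behind the pin; the tips of a clip pushed on along the shaker's x press it: 0 free, about 0.004 with the clip home.
- clip_leg_l (a joint): Spread of the clip's left leg (+y side), rad: 0 at rest, about 0.05 as the throat rides over the shank, 0 again once snapped home.
- clip_leg_r (a joint): The same for the right leg.
- clip_grip (a point): Centre of the clip's closed end (bow), 52 mm behind its origin, half-way up; axes as the clip's. Bow 24 mm wide, sides straight, parallel and rigid from 10 mm behind to 13 mm ahead of here; closed end 15 mm behind. Grasp here from above, across the 24 mm, fingertips low but not below the strip. With the clip home this lies 52 mm before the pin, above the 14 mm wide handle.
- petri_a: Clear covered dish, 90 mm across, 15 mm high, a bystander; origin under its centre.
- tally_counter: Small round grey hand counter, 53 x 59 x 27 mm, a bystander; origin under its centre.
- slide_carton: Small upright carton, 33 x 82 x 60 mm, a bystander; origin under its centre.
- oil_bottle: Small dropper bottle, 31 mm across, 73 mm high, a bystander; origin under its centre.
- objective_case: Round white case with a black cap, 41 mm across, 61 mm high, a bystander; origin under its centre.
- cover_box_0: Small square box with a lid, 27 x 27 x 16 mm, a bystander; origin under its centre.

How it is judged:
By the outcome, as a careful person would: the job done as asked, in the order asked, and still so for the second after the job is handed in, with the robot touching nothing.
It also fails if it takes over 58 s, if anything falls off the work surface, if the arm or the gripper's body presses on something with over 40 N, if the wrist force passes 120 N, or if a joint passes its speed limit or range.

ROBOT

A 7-joint arm with a two-finger parallel gripper is mounted at the origin on a cart in front of the work surface, level with it; the furniture and walls round the work are solid. World frame = base frame: x ahead of the robot, y to its left, z up, the work surface at z = 0. Lengths are in m, angles in rad, forces in N, time in s.
With the tool pointing down it reaches from about 0.35 to 0.9 m from the base axis. Payload 8.1 kg.
Tool frame: the origin (TCP) lies at the very end of the fingers, on their centre line; the grasp point (between the pads) lies 19 mm behind it (arm.grip_depth is the distance from the TCP to the grasp point, in m); x points along the fingers, z is the direction in which the jaws open and shut, and the axes are right-handed (so a half turn about x gives the same grasp; the last joint's range is limited). The gripper opens to 92 mm and grips with 3 to 60 N. Pads are 19 mm wide; open, the fingers measure 130 mm over their backs; the gripper's body (75 mm by 190 mm) begins 47 mm behind the grasp point.
Start: joints at [1.228, 0.434, 0.025, 1.573, -0.012, 1.134, -0.075], TCP at [0.148, -0.607, 0.227] pointing down, gripper open.
Joint ranges: [-2.62, 2.62], [-0.44, 2.09], [-1.27, 1.32], [0.08, 2.57], [-1.32, 4.46], [0.12, 2], [-2.74, 2.74]. Speed limits (rad/s): [2.22, 2.22, 3.01, 3.01, 3.14, 3.14, 3.14].

INTERFACE

Orientations are given as a rotation vector (axis times angle).
In Python, from cell import status, cams, arm gives the robot as it stands. The module is installed in compiled form; this text tells all that it offers.
- The arm moves only by the tool step_arm, never from a script. Its argument "rows" is a list of rows, each a list of 7 numbers: the gripper command: -1 is fully open, 1 is shut, values between are in proportion, then the shift along the tool's x, y, z as a fraction of full scale, then the turn, a rotation vector about the tool's x, y, z as a fraction of full scale. In form: [[grip, x, y, z, rx, ry, rz], ...]. A call has 1 to 12 rows; each row is the pose to reach, as a shift and turn from the pose commanded when the call began, along the tool's axes at that moment; what a row does not reach only later rows make up. Full scale, the value 1, is 80 cm for a shift and 60 degrees for a turn. A row lasts 1/12 s, in which the tool goes at most 41.7 mm and 7.16 degrees, less where a joint would pass 70% of its speed; a pose out of reach is approached as far as the arm can. A call with a number of a shift or a turn outside -1 to 1 is refused whole. A call with a gripper value outside its range is refused whole. The fingers move at their own pace and stop on an object; "newtons" is the grip in N (left out, the last holds). Time passes only in rows, so rows that repeat a pose let the fingers close. It gives the time, the measured TCP pose, the force and the opening at its end, in the units of the state.
- status.observe(): the state, without advancing time (a new reading comes with each control period).
- cams.get_image(name): name is "scene" or "top" or "wrist"; returns a dict with "pixels" (420x560x3 uint8, red, green, blue), "range_z" (420x560 float32, m along the optical axis (not along the pixel's ray), 0 where there is no reading), "camera_matrix" (3x3 intrinsics, pixels), "eye" and "attitude" of the camera in the world; the wrist camera has in their place "tool_from_camera" (4x4, takes a point from camera to tool coordinates, whose origin is the TCP and whose axes are the tool frame's). Camera axes: x right, y down, z forward; pixel columns grow to the right and rows downward; lengths in m; the calibration is good to about 2 mm. A picture is of the moment at which its call begins: read the wrist's pose just before it.
- arm.sign_off(): hands the job in, once; it reports no verdict.
The state is a dict: "clock": time; "joints": joint angles; "dq": joint speeds; "joint_efforts": joint torques, N m; "position": TCP position; "ee_rot": TCP orientation; "force": force on the tool from outside, world axes, zero at the start; "ft_torque": the same for the moment, N m; "width": opening from 0.0 (shut) to 1.0 (fully open).
Only numpy, scipy, OpenCV 4.12 (cv2) and the standard library are available. Lean on these libraries where they do the work, as an engineer would, in place of code of your own. Each camera call takes 0.05 s, during which the arm holds its last target.

## Working session

There is one attempt and no reset: what is moved stays moved. The work goes in short steps, Python scripts to look and compute and a tool call to move; the robot and the scene stay as the last step left them, time stands still between calls to the robot, and variables do not carry over. Pictures are saved under pics/ and viewed, and the job is handed in when it is done.

Besides the shell and the picture viewer there is one more tool, called after ">>>" in YAML: its name, and indented under it one key for each argument. step_arm: Moves the arm, as the interface text tells. Its arguments: {"type":"object","properties":{"rows":{"type":"array","items":{"type":"array","items":{"type":"number"}}},"newtons":{"type":"number"}},"required":["rows"]}

```bash
mkdir -p pics
cat > h.py <<'E'
import numpy as np,cv2
from cell import status,cams,arm
from scipy.spatial.transform import Rotation as R
def snap(n,f):
    s=status.observe(); d=cams.get_image(n); cv2.imwrite('pics/'+f+'.png',d['pixels'][:,:,::-1]); np.savez('pics/'+f,**{k:v for k,v in d.items()},pos=s['position'],rot=s['ee_rot']); return d,s
E
python3 - <<'E'
from h import *
for n in ('scene','top','wrist'):
    d,s=snap(n,n+'0')
    print(n,d['camera_matrix'].tolist(),d.get('eye'),d.get('attitude'),d.get('tool_from_camera'))
print(s)
E
```

```text
scene [[387.9842760689389, 0.0, 269.5808043330726], [0.0, 387.9842760689389, 212.32795284209308], [0.0, 0.0, 1.0]] [0.16054977 0.89225918 0.77143452] [-0.52710468  2.55197133 -1.36065826] None
top [[503.03423068308666, 0.0, 283.08053212933976], [0.0, 503.03423068308666, 208.91268429347252], [0.0, 0.0, 1.0]] [0.33780594 0.0522631  1.59002886] [-2.14980343  2.16325159 -0.16058089] None
wrist [[328.208430802819, 0.0, 280.2316495891686], [0.0, 328.208430802819, 212.6461976199906], [0.0, 0.0, 1.0]] None None [[-7.43233751e-05 -2.73903799e-01  9.61757092e-01 -1.57405602e-01]
 [-4.38030925e-04 -9.61756993e-01 -2.73903805e-01  7.42669436e-02]
 [ 9.99999901e-01 -4.41636804e-04 -4.84973088e-05  2.59881142e-05]
 [ 0.00000000e+00  0.00000000e+00  0.00000000e+00  1.00000000e+00]]
{'clock': 0.1, 'joints': array([ 1.2284173 ,  0.43512688,  0.02501097,  1.57397479, -0.01159561,
        1.13398568, -0.07510534]), 'dq': array([ 0.00150585, -0.00245651,  0.00085688, -0.00355587, -0.00020536,
       -0.00031178,  0.0011856 ]), 'joint_efforts': array([ 4.32082175e-03, -6.69129181e+01,  9.88783725e-01, -3.15145862e+01,
       -6.04972104e-02,  3.73361784e-02,  1.34580586e-05]), 'position': array([ 0.14825433, -0.60671396,  0.22605241]), 'ee_rot': array([ 1.03161797,  1.31426288, -1.03042169]), 'force': array([0.29330069, 0.4301828 , 1.22346965]), 'ft_torque': array([-0.05814173,  0.01509747, -0.01268378]), 'width': 0.9970556558841009}
```

View pics/top0.png

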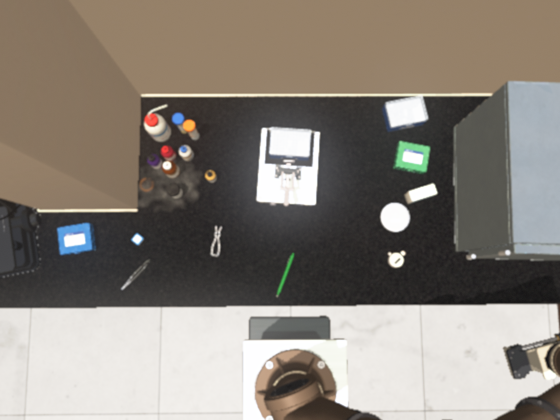

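View pics/scene0.png

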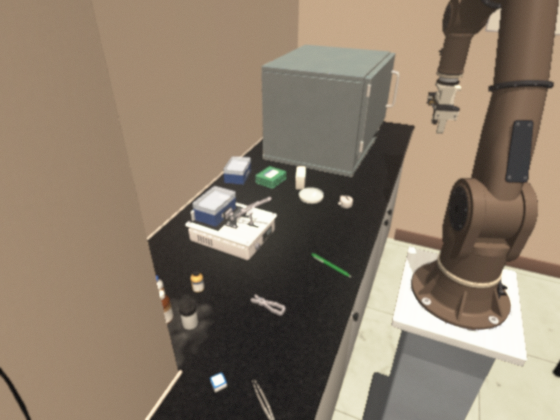

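View pics/wrist0.png

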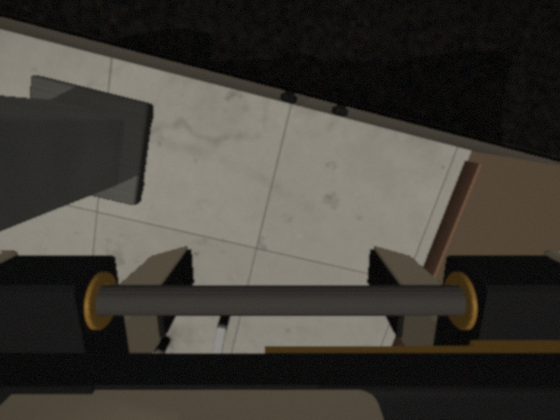

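```bash
cat >> h.py <<'E'
def pose(d,s=None):
    if 'eye' in d and d.get('eye') is not None: return R.from_rotvec(d['attitude']).as_matrix(),np.array(d['eye'])
    T=np.array(d['tool_from_camera']); Rt=R.from_rotvec(s['ee_rot']).as_matrix()
    return Rt@T[:3,:3], s['position']+Rt@T[:3,3]
def plane(d,s,uv,z):
    A,e=pose(d,s); uv=np.atleast_2d(np.array(uv,float)); r=np.c_[uv,np.ones(len(uv))]@np.linalg.inv(d['camera_matrix']).T@A.T
    return e+r*((z-e[2])/r[:,2])[:,None]
def cloud(d,s=None):
    A,e=pose(d,s); z=d['range_z']; v,u=np.mgrid[:420,:560]
    r=np.stack([u,v,np.ones_like(u)],-1)@np.linalg.inv(d['camera_matrix']).T*z[...,None]
    return r@A.T+e
def crop(d,f,x0,y0,x1,y1,k):
    cv2.imwrite('pics/'+f+'.png',cv2.resize(d['pixels'][y0:y1,x0:x1,::-1],None,fx=k,fy=k,interpolation=cv2.INTER_CUBIC))
E
python3 - <<'E'
from h import *
d,s=snap('top','top1'); 
crop(d,'shk',240,110,340,220,5)
crop(d,'clip',190,215,245,265,10)
C=cloud(d)
print(C[60:,:][240-60,320],C[165,262],C[195,275],C[241,216])
for p in [(216,228),(216,254),(212,254),(220,254)]: print(p,plane(d,s,p,.009))
m=(d['range_z']>0)&(C[...,2]>.006)&(C[...,2]<.03); m[:220]=0;m[270:]=0;m[:,:195]=0;m[:,240:]=0
print(m.sum())
E
```

```text
[ 4.55850309e-01 -8.45154162e-02 -4.48280223e-04] [0.68330717 0.09672738 0.07010615] [0.58815506 0.05705657 0.07714319] [ 0.45487063  0.24462585 -0.00257789]
(216, 228) [[0.49501351 0.24368017 0.009     ]]
(216, 254) [[0.41331238 0.24277783 0.009     ]]
(212, 254) [[0.41339348 0.25527401 0.009     ]]
(220, 254) [[0.41323126 0.23027928 0.009     ]]
139
```

```bash
sleep 0
```

```text
(no output)
```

View pics/shk.png

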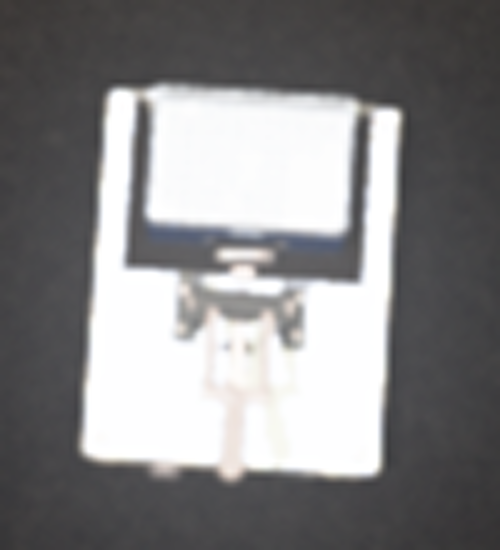

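View pics/clip.png

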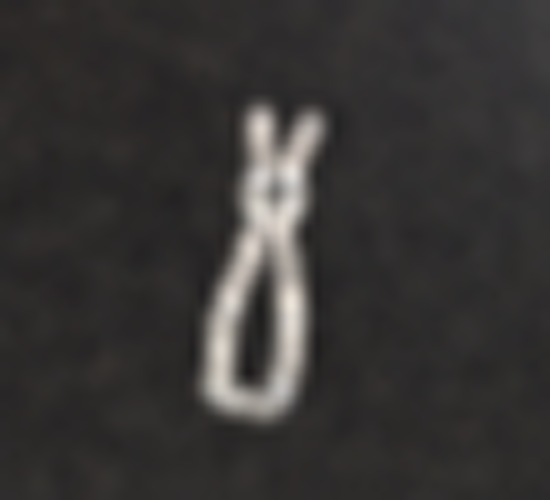

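Run:
```python
from h import *
s=status.observe(); print(R.from_rotvec(s['ee_rot']).as_matrix().round(3))
f=np.load('pics/top1.npz'); d={k:f[k] for k in f}
C=cloud(d); z=C[...,2]
g=d['pixels'].min(-1)
m=((g>150)).astype(np.uint8); m[:120]=0;m[215:]=0;m[:,:250]=0;m[:,:0]=0;m[:,330:]=0
cs,_=cv2.findContours(m,0,2); c=max(cs,key=cv2.contourArea)
r=cv2.minAreaRect(c); b=cv2.boxPoints(r); print(r); P=plane(d,None,b,.073); print(P.round(4), P.mean(0))
print(np.linalg.norm(P-np.roll(P,1,0),axis=1))
print(plane(d,None,[(285.9,203.5)],.15))
m=(g>70).astype(np.uint8); m[:222]=0;m[262:]=0;m[:,:205]=0;m[:,228:]=0
v,u=np.nonzero(m); P=plane(d,None,np.c_[u,v],.0045)[:,:2]; c=P.mean(0); 
rr=cv2.minAreaRect(P.astype(np.float32)); print(c,rr,cv2.boxPoints(rr))
```

```text
[[-0.     0.971  0.237]
 [ 0.001  0.237 -0.971]
 [-1.    -0.    -0.001]]
((287.9048767089844, 166.427001953125), (59.73406219482422, 77.3615951538086), 3.814074993133545)
[[ 0.5643  0.1165  0.073 ]
 [ 0.8072  0.1006  0.073 ]
 [ 0.7938 -0.0849  0.073 ]
 [ 0.5511 -0.0651  0.073 ]] [0.67911194 0.01677867 0.073     ]
[0.18204941 0.24337898 0.18599218 0.24346848]
[[0.55101367 0.02540482 0.15      ]]
[0.4531362  0.24390292] ((0.4557613730430603, 0.24473199248313904), (0.03268279880285263, 0.09822601079940796), 85.5922622680664) [[0.40553772 0.23221344]
 [0.5034732  0.22466442]
 [0.505985   0.25725055]
 [0.40804952 0.26479957]]
```

>>> step_arm:
  rows:
    - [-1,-0.0675,0.48,-0.385,0.3,0,0]
    - [-1,-0.0675,0.48,-0.385,0.3,0,0]
    - [-1,-0.0675,0.48,-0.385,0.3,0,0]
    - [-1,-0.0675,0.48,-0.385,0.3,0,0]
    - [-1,-0.0675,0.48,-0.385,0.3,0,0]
    - [-1,-0.0675,0.48,-0.385,0.3,0,0]
    - [-1,-0.0675,0.48,-0.385,0.3,0,0]
    - [-1,-0.0675,0.48,-0.385,0.3,0,0]
    - [-1,-0.0675,0.48,-0.385,0.3,0,0]
    - [-1,-0.0675,0.48,-0.385,0.3,0,0]
    - [-1,-0.0675,0.48,-0.385,0.3,0,0]
    - [-1,-0.0675,0.48,-0.385,0.3,0,0]

```text
clock: 1.2
position: [0.4496, -0.2142, 0.2812]
ee_rot: [1.263, 1.173, -1.262]
force: [0.7, -0.4, -0.4]
width: 1.002
```

```bash
cat >> h.py <<'E'
def go(p,yaw=None):
    "fractions to reach TCP p, tool-y yaw (deg)"
    s=status.observe(); M=R.from_rotvec(s['ee_rot']).as_matrix()
    D=(np.array(p)-s['position']); f=M.T@D/.8; y0=np.degrees(np.arctan2(M[1,1],M[0,1]))
    out=np.zeros(3)
    if yaw is not None:
        a=np.radians(yaw); T=np.array([[0,np.cos(a),np.sin(a)],[0,np.sin(a),-np.cos(a)],[-1,0,0]])
        out=R.from_matrix(M.T@T).as_rotvec()/np.radians(60)
    print('clk',round(s['clock'],2),'yaw',y0.round(2),'pos',s['position'].round(4),'F',s['force'].round(1),'w',round(s['width'],3),'-> shift',f.round(4),'turn',out.round(4),'rows',np.linalg.norm(D)/.0417)
E
python3 - <<'E'
from h import *
go((.63,.02,.28),-4.3)
E
```

```text
clk 1.2 yaw -4.2 pos [ 0.4496 -0.2142  0.2812] F [ 0.7 -0.4 -0.4] w 1.002 -> shift [ 0.0017  0.2035 -0.3085] turn [ 0.0016 -0.0001 -0.0006] rows 7.089627393123795
```

>>> step_arm:
  rows:
    - [1,0.0,0.2035,-0.3085,0,0,0]
    - [1,0.0,0.2035,-0.3085,0,0,0]
    - [1,0.0,0.2035,-0.3085,0,0,0]
    - [1,0.0,0.2035,-0.3085,0,0,0]
    - [1,0.0,0.2035,-0.3085,0,0,0]
    - [1,0.0,0.2035,-0.3085,0,0,0]
    - [1,0.0,0.2035,-0.3085,0,0,0]
    - [1,0.0,0.2035,-0.3085,0,0,0]
    - [1,0.0,0.2035,-0.3085,0,0,0]
    - [1,0.0,0.2035,-0.3085,0,0,0]
    - [1,0.0,0.2035,-0.3085,0,0,0]

```text
clock: 2.12
position: [0.6285, 0.0154, 0.2806]
ee_rot: [1.264, 1.172, -1.266]
force: [-0.4, 0.1, -0.1]
width: 0.246
```

Run:
```python
from h import *
d,s=snap('wrist','w1'); print(s['position'],s['clock'],s['dq'].round(3),s['joints'].round(2))
```

```text
[0.62846683 0.01543405 0.28058886] 2.1167 [ 0.012 -0.011  0.001  0.002  0.    -0.002 -0.002] [ 0.07  0.42 -0.27  1.46  0.12  1.27 -1.86]
```

View pics/w1.png

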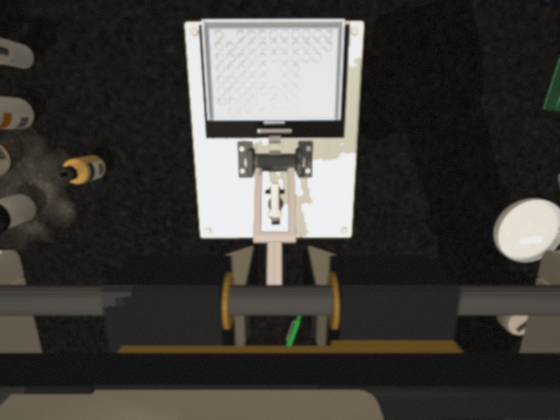

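Run:
```python
from h import *
f=np.load('pics/w1.npz',allow_pickle=True); d={k:f[k] for k in f}; s=dict(position=f['pos'],ee_rot=f['rot'])
crop(d,'pin1',225,130,325,245,5)
g=d['pixels'].min(-1); m=(g>150).astype(np.uint8); m[242:]=0; m[:,:180]=0;m[:,370:]=0
cs,_=cv2.findContours(m,0,2); c=np.vstack([c for c in cs if cv2.contourArea(c)>300])[:,0]
q=np.array([c[np.argmin(c@k)] for k in [(1,1),(-1,1),(-1,-1),(1,-1)]]); print(q)
P=plane(d,s,q,.073); print(P.round(4)); print(np.linalg.norm(P-np.roll(P,1,0),axis=1), P.mean(0))
for a,b in((3,0),(2,1)):
    v=P[b]-P[a]; print(np.degrees(np.arctan2(v[1],v[0])))
for a,b in((0,1),(3,2)):
    v=P[a]-P[b]; print(np.degrees(np.arctan2(-v[0],v[1])))
C=cloud(d,s); print(C[190:225:3,275].round(4)); print(C[240:290:6,275].round(4))
```

```text
[[186  22]
 [363  23]
 [350 236]
 [200 235]]
[[ 0.802   0.0956  0.073 ]
 [ 0.7877 -0.0794  0.073 ]
 [ 0.5638 -0.0624  0.073 ]
 [ 0.5787  0.114   0.073 ]]
[0.22398596 0.17563021 0.22451112 0.17695653] [0.68303759 0.01696464 0.073     ]
-4.694188164209815
-4.355847403258564
-4.670108025515614
-4.839060045980901
[[0.6358 0.02   0.1202]
 [0.6327 0.0202 0.12  ]
 [0.6298 0.0205 0.1205]
 [0.6266 0.0207 0.12  ]
 [0.6234 0.021  0.1193]
 [0.6203 0.0212 0.1195]
 [0.617  0.0215 0.1188]
 [0.6142 0.0217 0.1199]
 [0.611  0.022  0.1197]
 [0.608  0.0222 0.12  ]
 [0.6042 0.0226 0.1182]
 [0.5863 0.0247 0.0719]]
[[0.5961 0.0227 0.1541]
 [0.5911 0.0231 0.1565]
 [0.5867 0.0234 0.1601]
 [0.5821 0.0237 0.1631]
 [0.5776 0.0241 0.1661]
 [0.5734 0.0244 0.1696]
 [0.5692 0.0247 0.173 ]
 [0.5651 0.0249 0.1764]
 [0.6593 0.0148 0.3589]]
```

View pics/pin1.png

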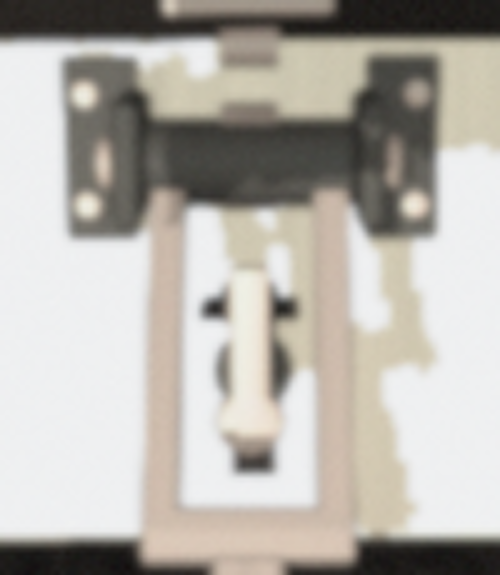

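Run:
```python
from h import *
go((.561,.0255,.195),-4.6)
```

```text
clk 2.17 yaw -4.41 pos [0.6285 0.0152 0.2808] F [ 0.3 -0.4  0.3] w 0.211 -> shift [ 0.1073 -0.0851 -0.0065] turn [0.0032 0.0011 0.0001] rows 2.629367303954777
```

>>> step_arm:
  rows:
    - [1,0.0,-0.085,-0.0065,0.003,0,0]
    - [1,0.04,-0.085,-0.0065,0.003,0,0]
    - [1,0.08,-0.085,-0.0065,0.003,0,0]
    - [1,0.107,-0.085,-0.0065,0.003,0,0]
    - [1,0.107,-0.085,-0.0065,0.003,0,0]
    - [1,0.107,-0.085,-0.0065,0.003,0,0]

```text
clock: 2.67
position: [0.5609, 0.0261, 0.1952]
ee_rot: [1.266, 1.171, -1.269]
force: [1.8, 0.3, 0.8]
width: 0.005
```

Run:
```python
from h import *
go((.561,.0255,.108),-4.6)
d,s=snap('wrist','w2')
```

```text
clk 2.67 yaw -4.55 pos [0.5609 0.0261 0.1952] F [1.8 0.3 0.8] w 0.005 -> shift [0.109  0.0003 0.0006] turn [0.0008 0.0007 0.0013] rows 2.0911835455119476
```

View pics/w2.png

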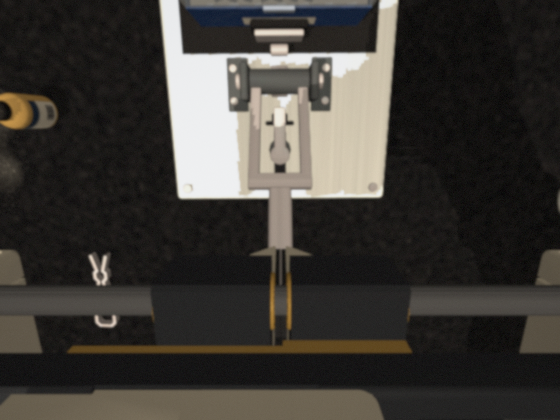

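>>> step_arm:
  rows:
    - [1,0.015,0,0,0,0,0]
    - [1,0.025,0,0,0,0,0]
    - [1,0.035,0,0,0,0,0]
    - [1,0.045,0,0,0,0,0]
    - [1,0.055,0,0,0,0,0]
    - [1,0.065,0,0,0,0,0]
    - [1,0.074,0,0,0,0,0]
    - [1,0.082,0,0,0,0,0]

```text
clock: 3.38
position: [0.5612, 0.0275, 0.1285]
ee_rot: [1.265, 1.172, -1.267]
force: [-0.1, 0.1, 0.9]
width: 0.003
```

>>> step_arm:
  rows:
    - [1,0.006,0,0,0,0,0]
    - [1,0.012,0,0,0,0,0]
    - [1,0.018,0,0,0,0,0]
    - [1,0.023,0,0,0,0,0]
    - [1,0.026,0,0,0,0,0]
    - [1,0.026,0,0,0,0,0]

```text
clock: 3.88
position: [0.5613, 0.0274, 0.1081]
ee_rot: [1.266, 1.172, -1.267]
force: [0.5, 0.2, 0.1]
width: 0.008
```

Run:
```python
from h import *
go((.561,.0255,.108),-4.6)
d,s=snap('wrist','w3')
```

```text
clk 3.88 yaw -4.44 pos [0.5613 0.0274 0.1081] F [0.5 0.2 0.1] w 0.008 -> shift [ 0.0002 -0.0002  0.0025] turn [0.0026 0.0002 0.0008] rows 0.04725293215922351
```

View pics/w3.png

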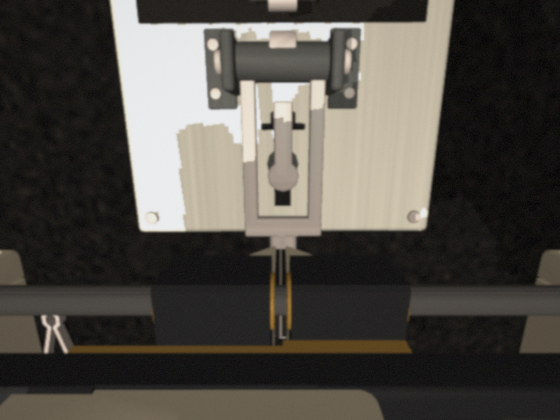

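Run:
```python
from h import *
f=np.load('pics/w3.npz',allow_pickle=True); d={k:f[k] for k in f}; s=dict(position=f['pos'],ee_rot=f['rot'])
C=cloud(d,s)
print(C[90:235:12,250].round(4)); print(C[225:252:4,283].round(4))
crop(d,'pin2',235,80,335,260,4)
print(C[150:200:4,283].round(4))
```

```text
[[0.6495 0.0349 0.1025]
 [0.6442 0.0354 0.1029]
 [0.6388 0.036  0.1017]
 [0.6333 0.0365 0.1027]
 [0.6277 0.0371 0.1023]
 [0.6219 0.0378 0.1011]
 [0.6162 0.0383 0.1026]
 [0.6102 0.0389 0.1024]
 [0.6042 0.0395 0.1028]
 [0.5979 0.0402 0.1022]
 [0.5916 0.0409 0.1023]
 [0.5851 0.0416 0.1021]
 [0.5788 0.0422 0.1029]]
[[0.5821 0.0245 0.102 ]
 [0.5799 0.0247 0.1022]
 [0.5777 0.0249 0.102 ]
 [0.5758 0.025  0.1031]
 [0.5732 0.0252 0.1021]
 [0.5714 0.0253 0.1033]
 [0.5708 0.0254 0.1074]]
[[0.6223 0.0216 0.1201]
 [0.6206 0.0218 0.1197]
 [0.6189 0.0219 0.1201]
 [0.6171 0.022  0.1197]
 [0.6154 0.0222 0.1203]
 [0.6136 0.0223 0.1199]
 [0.6117 0.0224 0.1194]
 [0.6101 0.0226 0.1203]
 [0.6082 0.0227 0.1198]
 [0.6063 0.0228 0.1198]
 [0.6044 0.023  0.1192]
 [0.5922 0.0235 0.0732]
 [0.5895 0.0237 0.0725]]
```

View pics/pin2.png

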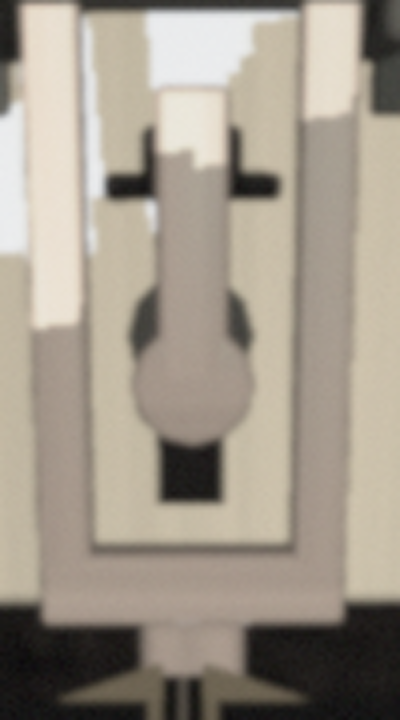

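Run:
```python
from h import *
go((.425,.25,.16),-4.6)
f=np.load('pics/w3.npz',allow_pickle=True); d={k:f[k] for k in f}; s=dict(position=f['pos'],ee_rot=f['rot'])
print(plane(d,s,[(283.2,176.2),(283.2,191.2),(268.2,176),(298.4,176)],.1205))
```

```text
clk 3.93 yaw -4.44 pos [0.5615 0.0275 0.1085] F [-0.8 -0.   0.3] w 0.001 -> shift [-0.0643 -0.1917 -0.2641] turn [0.0026 0.0001 0.0003] rows 6.381190809576718
[[0.6108847  0.02241249 0.1205    ]
 [0.60408531 0.02292689 0.1205    ]
 [0.61149499 0.02906312 0.1205    ]
 [0.61044644 0.01565928 0.1205    ]]
```

>>> step_arm:
  rows:
    - [1,-0.05,0,0,0,0,0]
    - [1,-0.1,-0.02,-0.03,0,0,0]
    - [-0.1,-0.1,-0.19,-0.264,0,0,0]
    - [-0.1,-0.1,-0.19,-0.264,0,0,0]
    - [-0.1,-0.1,-0.19,-0.264,0,0,0]
    - [-0.1,-0.1,-0.19,-0.264,0,0,0]
    - [-0.1,-0.1,-0.19,-0.264,0,0,0]
    - [-0.1,-0.1,-0.19,-0.264,0,0,0]
    - [-0.1,-0.08,-0.19,-0.264,0,0,0]
    - [-0.1,-0.064,-0.19,-0.264,0,0,0]
    - [-0.1,-0.064,-0.19,-0.264,0,0,0]
    - [-0.1,-0.064,-0.19,-0.264,0,0,0]

```text
clock: 4.93
position: [0.4262, 0.2496, 0.1599]
ee_rot: [1.265, 1.172, -1.267]
force: [-0.7, -1.1, 0.9]
width: 0.549
```

Run:
```python
from h import *
go((.425,.25,.16),-4.6)
d,s=snap('wrist','w4'); print(s['joints'].round(2))
```

```text
clk 4.93 yaw -4.44 pos [0.4262 0.2496 0.1599] F [-0.7 -1.1  0.9] w 0.549 -> shift [-0.0001 -0.0015 -0.0004] turn [0.0026 0.0006 0.0006] rows 0.03051275572011833
[-0.32  0.33 -0.39  1.95  0.16  0.9  -2.45]
```

View pics/w4.png

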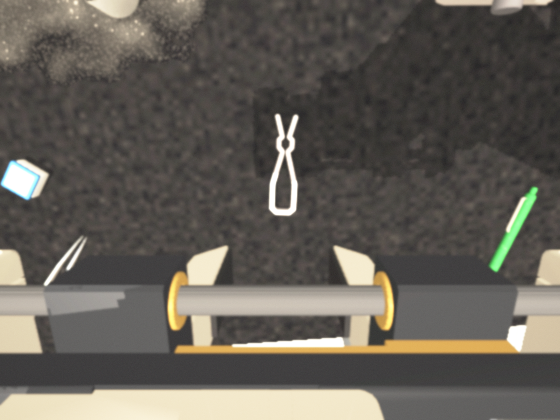

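Run:
```python
from h import *
f=np.load('pics/w4.npz',allow_pickle=True); d={k:f[k] for k in f}; s=dict(position=f['pos'],ee_rot=f['rot'])
crop(d,'clip4',255,105,315,225,5)
g=d['pixels'].min(-1); m=np.zeros((420,560),np.uint8); m[105:225,255:315]=(g[105:225,255:315]>110)
P=lambda uv:plane(d,s,uv,.009)[:,:2]
# bow section rows
rows=[]
for v in range(110,220,6):
    u=np.nonzero(m[v])[0]
    if len(u): 
        e=P([(u[0]-.5,v),(u[-1]+.5,v)]); print(v,u[0],u[-1],e.mean(0).round(4),np.linalg.norm(e[0]-e[1]).round(4)); rows.append(e.mean(0))
v,u=np.nonzero(m); print(P([(u[v==v.max()].mean(),v.max()+.5)]),P([(u[v==v.min()].mean(),v.min()-.5)]))
A=np.array(rows[1:-1]); k=np.polyfit(A[:,0],A[:,1],1); print(np.degrees(np.arctan(k[0])),k)
```

```text
116 275 298 [0.5024 0.238 ] 0.0216
122 276 296 [0.4973 0.2388] 0.019
128 277 295 [0.492  0.2392] 0.0173
134 278 292 [0.4868 0.2405] 0.0137
140 276 294 [0.4815 0.2409] 0.0175
146 276 294 [0.4761 0.2413] 0.0175
152 279 291 [0.4706 0.2417] 0.0121
158 277 291 [0.4652 0.2431] 0.014
164 275 292 [0.4596 0.244 ] 0.0169
170 273 294 [0.454  0.2444] 0.0207
176 271 295 [0.4484 0.2453] 0.0237
182 269 297 [0.4426 0.2457] 0.0276
188 269 297 [0.4368 0.2461] 0.0277
194 269 297 [0.431  0.2466] 0.0279
200 269 296 [0.4251 0.2475] 0.0271
206 268 296 [0.4192 0.2485] 0.0282
212 271 294 [0.4131 0.2484] 0.0234
[[0.40952813 0.24870944]] [[0.50489342 0.24163482]]
-6.925382982327966 [-0.12146283  0.29933858]
```

View pics/clip4.png

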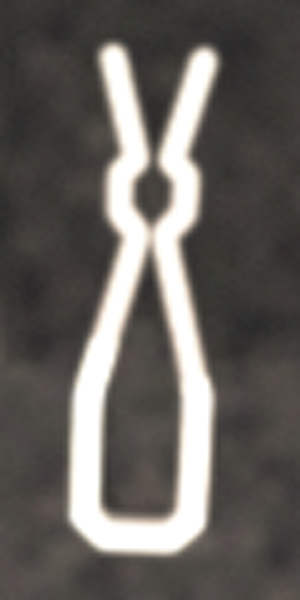

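Run:
```python
from h import *
go((.426,.2476,.0025),-6.9)
```

```text
clk 4.98 yaw -4.47 pos [0.4267 0.2497 0.1604] F [-0.2 -0.5  0.3] w 0.55 -> shift [ 0.1974 -0.0008  0.0027] turn [ 0.0404 -0.     -0.0002] rows 3.7876012391120493
```

>>> step_arm:
  rows:
    - [-0.1,0.05,-0.001,0.0026,0.041,0,0]
    - [-0.1,0.1,-0.001,0.0026,0.041,0,0]
    - [-0.1,0.14,-0.001,0.0026,0.041,0,0]
    - [-0.1,0.17,-0.001,0.0026,0.041,0,0]
    - [-0.1,0.18,-0.001,0.0026,0.041,0,0]
    - [-0.1,0.18,-0.001,0.0026,0.041,0,0]
    - [-0.1,0.18,-0.001,0.0026,0.041,0,0]
  newtons: 60

```text
clock: 5.57
position: [0.4263, 0.2482, 0.0169]
ee_rot: [1.299, 1.149, -1.297]
force: [0.4, 1.1, 0.3]
width: 0.551
```

Run:
```python
from h import *
go((.426,.2476,.0025),-6.9)
```

```text
clk 5.57 yaw -6.93 pos [0.4263 0.2482 0.0169] F [0.4 1.1 0.3] w 0.551 -> shift [ 0.018  -0.0003  0.0008] turn [-0.0005 -0.0006 -0.0008] rows 0.3464694842478053
```

>>> step_arm:
  rows:
    - [-0.1,0.007,0,0.0005,0,0,0]
    - [-0.1,0.014,0,0.0005,0,0,0]
    - [-0.1,0.0175,0,0.0005,0,0,0]
    - [-0.1,0.0175,0,0.0005,0,0,0]

```text
clock: 5.9
position: [0.4255, 0.2473, 0.0019]
ee_rot: [1.298, 1.15, -1.297]
force: [-0.0, -0.9, -0.2]
width: 0.551
```

Run:
```python
from h import *
go((.426,.2476,.0025),-6.9)
d,s=snap('wrist','w5')
```

```text
clk 5.9 yaw -6.92 pos [0.4255 0.2473 0.0019] F [-0.  -0.9 -0.2] w 0.551 -> shift [-0.0008  0.0006 -0.0004] turn [-0.0003  0.     -0.0002] rows 0.020426428708530564
```

View pics/w5.png

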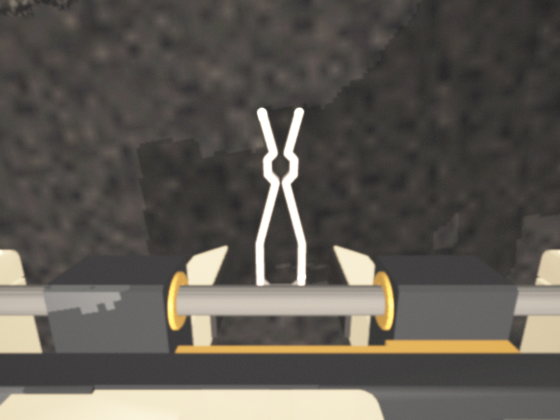

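>>> step_arm:
  rows:
    - [0.5,0,0,0,0,0,0]
    - [0.5,0,0,0,0,0,0]
    - [1,0,0,0,0,0,0]
    - [1,0,0,0,0,0,0]
    - [1,0,0,0,0,0,0]
    - [1,0,0,0,0,0,0]
  newtons: 60

```text
clock: 6.45
position: [0.4255, 0.2474, 0.002]
ee_rot: [1.297, 1.15, -1.297]
force: [0.8, -0.1, 1.9]
width: 0.247
```

Run:
```python
from h import *
d,s=snap('wrist','w6')
P=lambda uv:plane(d,s,uv,.009)[:,:2]
g=d['pixels'].min(-1); m=np.zeros((420,560),np.uint8); m[100:240,240:320]=(g[100:240,240:320]>110)
M=R.from_rotvec(s['ee_rot']).as_matrix()
for v in range(112,240,8):
    u=np.nonzero(m[v])[0]
    e=P([(u[0]-.5,v),(u[-1]+.5,v)]); t=(np.c_[e,[.009]*2]-s['position'])@M; print(v,u[0],u[-1],(t.mean(0)[1:]*1000).round(1),(np.ptp(t[:,2])*1000).round(1))
crop(d,'clip6',230,100,330,320,3)
go((.425,.2476,.15))
```

```text
112 257 304 [77.3 -0. ] 21.0
120 259 301 [73.9 -0.3] 19.0
128 262 299 [70.5 -0. ] 16.9
136 264 297 [67. -0.] 15.2
144 266 295 [63.5 -0. ] 13.5
152 267 293 [60.  -0.3] 12.2
160 263 298 [56.4 -0. ] 16.4
168 263 298 [52.7 -0. ] 16.5
176 264 297 [49. -0.] 15.7
184 270 290 [45.3 -0.3] 9.8
192 268 292 [41.5 -0.3] 11.7
200 266 294 [37.6 -0.3] 13.7
208 264 297 [33.7 -0. ] 16.1
216 262 299 [29.7 -0. ] 18.2
224 260 301 [25.7 -0. ] 20.2
232 258 303 [21.7 -0. ] 22.3
clk 6.5 yaw -6.91 pos [0.4255 0.2474 0.002 ] F [-0.1 -0.8  1.7] w 0.25 -> shift [-1.85e-01 -6.00e-04 -1.00e-04] turn [0. 0. 0.] rows 3.549102269039489
```

View pics/clip6.png

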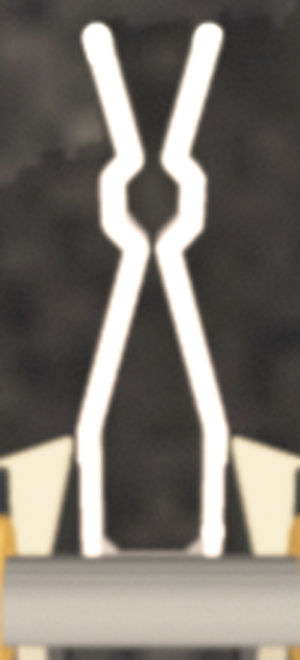

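>>> step_arm:
  rows:
    - [1,-0.01,0,0,0,0,0]
    - [1,-0.04,0,0,0,0,0]
    - [1,-0.09,0,0,0,0,0]
    - [1,-0.14,0,0,0,0,0]
    - [1,-0.18,0,0,0,0,0]
    - [1,-0.2,0,0,0,0,0]
    - [1,-0.2,0,0,0,0,0]

```text
clock: 7.08
position: [0.4272, 0.2488, 0.1663]
ee_rot: [1.303, 1.148, -1.291]
force: [0.8, 0.1, -1.6]
width: 0.248
```

Run:
```python
from h import *
go((.505,.0305,.15),-4.4)
```

```text
clk 7.08 yaw -6.91 pos [0.4272 0.2488 0.1663] F [ 0.8  0.1 -1.6] w 0.248 -> shift [0.02   0.1293 0.2593] turn [-0.0418 -0.004  -0.0054] rows 5.5720497183085405
```

>>> step_arm:
  rows:
    - [1,0,0.04,0.06,-0.02,0,0]
    - [1,0,0.129,0.259,-0.042,0,0]
    - [1,0,0.129,0.259,-0.042,0,0]
    - [1,0,0.129,0.259,-0.042,0,0]
    - [1,0,0.129,0.259,-0.042,0,0]
    - [1,0,0.129,0.259,-0.042,0,0]
    - [1,0,0.129,0.259,-0.042,0,0]
    - [1,0,0.129,0.259,-0.042,0,0]
    - [1,0.01,0.129,0.259,-0.042,0,0]
    - [1,0.02,0.129,0.259,-0.042,0,0]
    - [1,0.02,0.129,0.259,-0.042,0,0]

```text
clock: 8.0
position: [0.5013, 0.0306, 0.1439]
ee_rot: [1.262, 1.176, -1.266]
force: [-0.6, -0.0, -0.9]
width: 0.252
```

Run:
```python
from h import *
go((.5173,.0296,.12),-4.4)
d,s=snap('wrist','w7')
```

```text
clk 8.0 yaw -4.23 pos [0.5013 0.0306 0.1439] F [-0.6 -0.  -0.9] w 0.252 -> shift [ 0.0298  0.0202 -0.0002] turn [0.0028 0.0002 0.0031] rows 0.6897086742298499
```

View pics/w7.png

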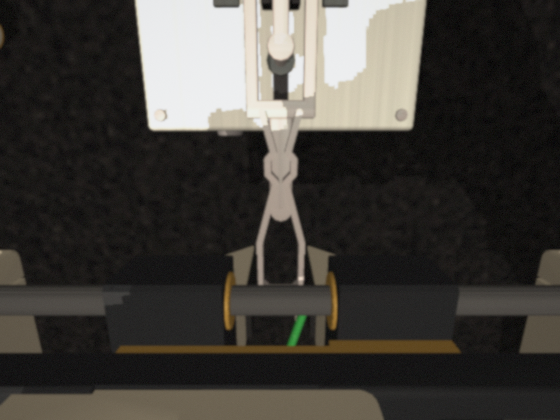

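>>> step_arm:
  rows:
    - [1,0,0.01,0,0.003,0,0]
    - [1,0.01,0.02,0,0.003,0,0]
    - [1,0.02,0.02,0,0.003,0,0]
    - [1,0.03,0.02,0,0.003,0,0]
    - [1,0.036,0.02,0,0.003,0,0]
    - [1,0.038,0.02,0,0.003,0,0]
    - [1,0.038,0.02,0,0.003,0,0]

```text
clock: 8.63
position: [0.5182, 0.028, 0.1148]
ee_rot: [1.267, 1.172, -1.269]
force: [0.8, -0.0, -0.8]
width: 0.253
```

Run:
```python
from h import *
go((.5173,.0296,.106),-4.4)
d,s=snap('wrist','w8'); crop(d,'c8',200,20,360,250,3)
M=R.from_rotvec(s['ee_rot']).as_matrix()
P=plane(d,s,[(281,45)],.1205); print(P,(P-s['position'])@M)
```

```text
clk 8.63 yaw -4.56 pos [0.5182 0.028  0.1148] F [ 0.8 -0.  -0.8] w 0.253 -> shift [ 0.011  -0.0013 -0.0018] turn [-0.0026  0.0003  0.0015] rows 0.21463724813318716
[[0.62202723 0.01957561 0.1205    ]] [[-0.00589256  0.10414475  0.00020131]]
```

View pics/c8.png

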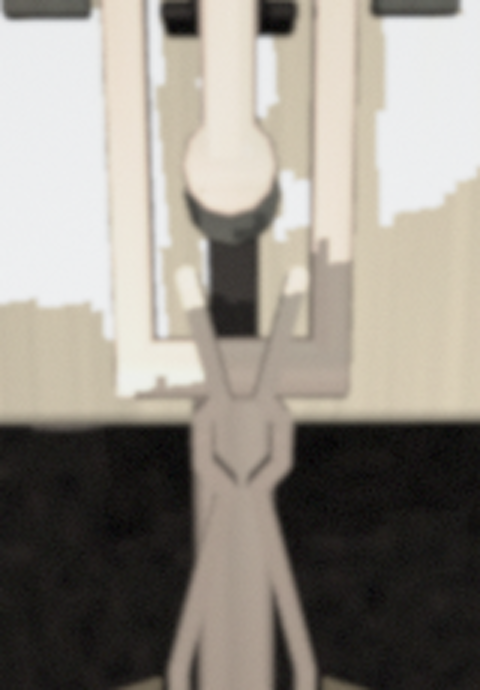

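Run:
```python
from h import *
f=np.load('pics/w8.npz',allow_pickle=True); d={k:f[k] for k in f}; s=dict(position=f['pos'],ee_rot=f['rot'])
M=R.from_rotvec(s['ee_rot']).as_matrix()
q=lambda x,y:(200+(x-1)/3,20+(y-1)/3)
for n,p,z in [('pin',q(230,170),.1205),('h',q(236,600),.103),('fk',q(233.5,370),.103),('ft',q(229.5,60),.103)]:
    P=plane(d,s,p,z); print(n,P.round(4),((P-s['position'])@M*1000).round(1))
```

```text
pin [[0.61   0.0225 0.1205]] [[-5.9 91.9 -1.8]]
h [[0.5404 0.0275 0.103 ]] [[11.7 22.1 -1.2]]
fk [[0.5808 0.0246 0.103 ]] [[11.7 62.7 -1.5]]
ft [[0.6279 0.0213 0.103 ]] [[ 11.6 109.9  -2. ]]
```

Run:
```python
from h import *
go((.518,.0291,.107),-4.1)
```

```text
clk 8.68 yaw -4.56 pos [0.5186 0.0281 0.1153] F [-0.5  1.  -0.9] w 0.247 -> shift [ 0.0103 -0.0008 -0.0012] turn [-0.0076  0.0001  0.0006] rows 0.19997221420745362
```

>>> step_arm:
  rows:
    - [1,0.003,0,-0.0012,-0.0076,0,0]
    - [1,0.006,0,-0.0012,-0.0076,0,0]
    - [1,0.008,0,-0.0012,-0.0076,0,0]
    - [1,0.01,0,-0.0012,-0.0076,0,0]
    - [1,0.01,0,-0.0012,-0.0076,0,0]
    - [1,0.01,0,-0.0012,-0.0076,0,0]

```text
clock: 9.18
position: [0.5189, 0.029, 0.1075]
ee_rot: [1.262, 1.174, -1.262]
force: [0.9, 0.9, -0.4]
width: 0.25
```

Run:
```python
from h import *
go((.518,.0291,.105),-4.1)
```

```text
clk 9.18 yaw -4.11 pos [0.5189 0.029  0.1075] F [ 0.9  0.9 -0.4] w 0.25 -> shift [ 0.0031 -0.0012 -0.    ] turn [-0.0002  0.0001  0.0001] rows 0.06346764847890135
```

Lower gently until it touches.

>>> step_arm:
  rows:
    - [1,0.001,0,0,0,0,0]
    - [1,0.002,0,0,0,0,0]
    - [1,0.002,0,0,0,0,0]

```text
clock: 9.43
position: [0.5189, 0.029, 0.1058]
ee_rot: [1.262, 1.174, -1.262]
force: [0.3, -0.3, -0.9]
width: 0.251
```

>>> step_arm:
  rows:
    - [1,0.0006,0,0,0,0,0]
    - [1,0.0012,0,0,0,0,0]
    - [1,0.0012,0,0,0,0,0]

```text
clock: 9.68
position: [0.519, 0.0291, 0.1049]
ee_rot: [1.262, 1.174, -1.262]
force: [0.7, -0.2, -0.0]
width: 0.248
```

>>> step_arm:
  rows:
    - [1,0.0006,0,0,0,0,0]
    - [1,0.0006,0,0,0,0,0]
    - [1,0.0006,0,0,0,0,0]

```text
clock: 9.93
position: [0.519, 0.029, 0.1046]
ee_rot: [1.262, 1.174, -1.262]
force: [-0.4, -0.3, 1.7]
width: 0.249
```

>>> step_arm:
  rows:
    - [1,0.0006,0,0,0,0,0]
    - [1,0.0006,0,0,0,0,0]
    - [1,0.0006,0,0,0,0,0]

```text
clock: 10.18
position: [0.519, 0.0291, 0.1042]
ee_rot: [1.262, 1.174, -1.262]
force: [-2.6, 0.1, 4.9]
width: 0.252
```

>>> step_arm:
  rows:
    - [1,-0.0016,0,0,0,0,0]
    - [1,-0.0016,0.005,0,0,0,0]
    - [1,-0.0016,0.01,0,0,0,0]
    - [1,-0.0016,0.015,0,0,0,0]
    - [1,-0.0016,0.02,0,0,0,0]
    - [1,-0.0016,0.0215,0,0,0,0]
    - [1,-0.0016,0.0215,0,0,0,0]

```text
clock: 10.77
position: [0.5366, 0.0278, 0.1051]
ee_rot: [1.262, 1.174, -1.262]
force: [1.0, -0.4, 0.0]
width: 0.249
```

Run:
```python
from h import *
go((.556,.0264,.1055),-4.1)
d,s=snap('wrist','w9'); crop(d,'c9',200,20,360,250,3)
```

```text
clk 10.77 yaw -4.12 pos [0.5366 0.0278 0.1051] F [ 1.  -0.4  0. ] w 0.249 -> shift [-0.0005  0.0243 -0.    ] turn [-0.0003 -0.     -0.    ] rows 0.4666456947655332
```

View pics/c9.png

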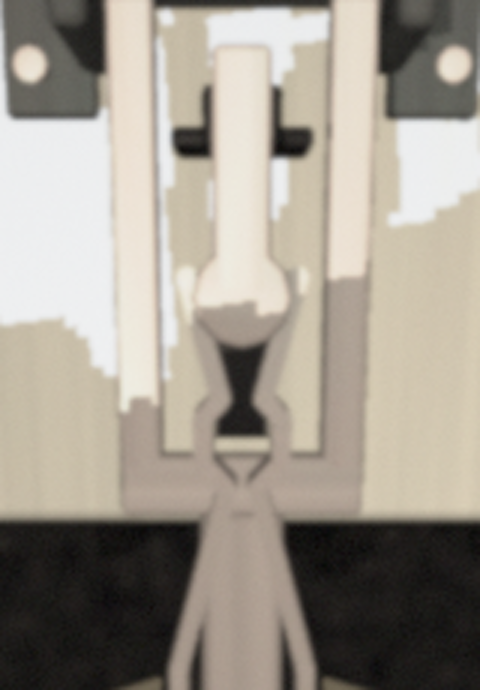

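>>> step_arm:
  rows:
    - [1,0,0.002,0,0,0,0]
    - [1,0,0.004,0,0,0,0]
    - [1,0,0.004,0,0,0,0]

```text
clock: 11.07
position: [0.5396, 0.0276, 0.1053]
ee_rot: [1.262, 1.174, -1.262]
force: [-0.3, 0.8, -0.9]
width: 0.251
```

>>> step_arm:
  rows:
    - [1,0,0.0015,0,0,0,0]
    - [1,0,0.0025,0,0,0,0]
    - [1,0,0.0025,0,0,0,0]

```text
clock: 11.32
position: [0.5415, 0.0274, 0.1053]
ee_rot: [1.262, 1.174, -1.262]
force: [0.5, -0.3, -0.3]
width: 0.25
```

>>> step_arm:
  rows:
    - [1,0,0.0015,0,0,0,0]
    - [1,0,0.0025,0,0,0,0]
    - [1,0,0.0025,0,0,0,0]

```text
clock: 11.57
position: [0.5433, 0.0273, 0.1052]
ee_rot: [1.262, 1.175, -1.262]
force: [0.3, -0.3, 0.1]
width: 0.25
```

>>> step_arm:
  rows:
    - [1,0,0.0015,0,0,0,0]
    - [1,0,0.0025,0,0,0,0]
    - [1,0,0.0025,0,0,0,0]

```text
clock: 11.82
position: [0.545, 0.0271, 0.1051]
ee_rot: [1.261, 1.175, -1.263]
force: [-1.3, 0.3, -0.0]
width: 0.253
```

>>> step_arm:
  rows:
    - [1,0,0.001,0,0,0,0]
    - [1,0,0.002,0,0,0,0]
    - [1,0,0.002,0,0,0,0]

```text
clock: 12.07
position: [0.5465, 0.027, 0.1051]
ee_rot: [1.261, 1.175, -1.263]
force: [-3.2, -0.2, -0.9]
width: 0.249
```

>>> step_arm:
  rows:
    - [1,0,0.001,0,0,0,0]
    - [1,0,0.002,0,0,0,0]
    - [1,0,0.002,0,0,0,0]

```text
clock: 12.32
position: [0.5481, 0.0269, 0.1051]
ee_rot: [1.261, 1.175, -1.263]
force: [-4.8, 0.1, -0.2]
width: 0.255
```

>>> step_arm:
  rows:
    - [1,0,0.001,0,0,0,0]
    - [1,0,0.002,0,0,0,0]
    - [1,0,0.002,0,0,0,0]

```text
clock: 12.57
position: [0.5492, 0.0268, 0.105]
ee_rot: [1.261, 1.176, -1.263]
force: [-5.9, 0.8, 1.3]
width: 0.25
```

>>> step_arm:
  rows:
    - [1,0,0.001,0,0,0,0]
    - [1,0,0.002,0,0,0,0]
    - [1,0,0.002,0,0,0,0]

```text
clock: 12.82
position: [0.5518, 0.0266, 0.1052]
ee_rot: [1.262, 1.174, -1.262]
force: [-3.3, 0.0, -1.2]
width: 0.252
```

>>> step_arm:
  rows:
    - [1,0,0.001,0,0,0,0]
    - [1,0,0.002,0,0,0,0]
    - [1,0,0.002,0,0,0,0]

```text
clock: 13.07
position: [0.5547, 0.0265, 0.1057]
ee_rot: [1.263, 1.173, -1.26]
force: [1.2, -0.5, -0.5]
width: 0.248
```

>>> step_arm:
  rows:
    - [1,0,0.001,0,0,0,0]
    - [1,0,0.0015,0,0,0,0]
    - [1,0,0.0015,0,0,0,0]

```text
clock: 13.32
position: [0.5552, 0.0265, 0.1055]
ee_rot: [1.263, 1.173, -1.261]
force: [0.6, 0.5, 0.0]
width: 0.251
```

>>> step_arm:
  rows:
    - [1,0,0.001,0,0,0,0]
    - [1,0,0.0015,0,0,0,0]
    - [1,0,0.0015,0,0,0,0]

```text
clock: 13.57
position: [0.5558, 0.0264, 0.1053]
ee_rot: [1.262, 1.174, -1.262]
force: [0.6, 1.1, -0.4]
width: 0.251
```

>>> step_arm:
  rows:
    - [1,0,0.001,0,0,0,0]
    - [1,0,0.0015,0,0,0,0]
    - [1,0,0.0015,0,0,0,0]

```text
clock: 13.82
position: [0.5567, 0.0263, 0.1052]
ee_rot: [1.262, 1.175, -1.262]
force: [-0.6, 0.8, -1.0]
width: 0.249
```

>>> step_arm:
  rows:
    - [1,0,0.001,0,0,0,0]
    - [1,0,0.0015,0,0,0,0]
    - [1,0,0.0015,0,0,0,0]

```text
clock: 14.07
position: [0.5581, 0.0262, 0.1052]
ee_rot: [1.262, 1.174, -1.262]
force: [-0.1, -0.0, -0.1]
width: 0.251
```

Run:
```python
from h import *
d,s=snap('wrist','w10'); crop(d,'c10',200,20,360,250,3)
```

```text
(no output)
```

View pics/c10.png

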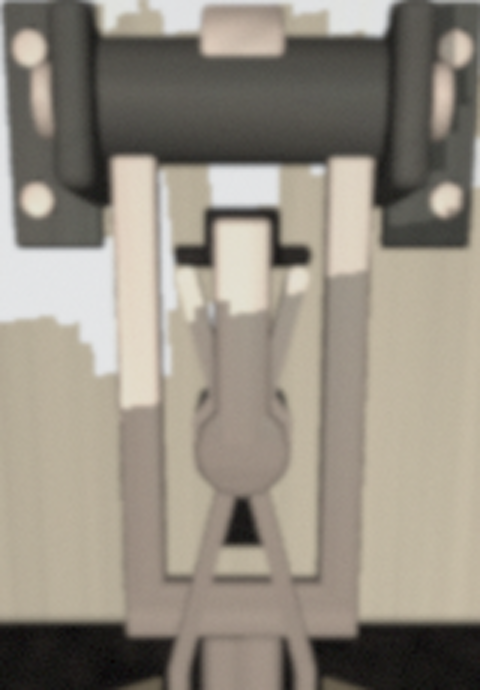

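>>> step_arm:
  rows:
    - [1,0,0.001,0,0,0,0]
    - [1,0,0.0015,0,0,0,0]
    - [1,0,0.0015,0,0,0,0]

```text
clock: 14.37
position: [0.5593, 0.0261, 0.1053]
ee_rot: [1.262, 1.174, -1.262]
force: [1.0, -0.5, -0.9]
width: 0.252
```

>>> step_arm:
  rows:
    - [1,0,0.001,0,0,0,0]
    - [1,0,0.001,0,0,0,0]
    - [1,0,0.001,0,0,0,0]

```text
clock: 14.62
position: [0.5597, 0.0261, 0.1052]
ee_rot: [1.261, 1.175, -1.262]
force: [-3.0, -0.0, -0.4]
width: 0.251
```

>>> step_arm:
  rows:
    - [1,0,0.001,0,0,0,0]
    - [1,0,0.001,0,0,0,0]
    - [1,0,0.001,0,0,0,0]

```text
clock: 14.87
position: [0.5599, 0.0261, 0.105]
ee_rot: [1.261, 1.176, -1.263]
force: [-4.7, 0.4, 1.4]
width: 0.254
```

>>> step_arm:
  rows:
    - [1,0,-0.0018,0,0,0,0]
    - [1,0.0005,-0.0018,0,0,0,0]
    - [1,0.0005,-0.0018,0,0,0,0]

```text
clock: 15.12
position: [0.5597, 0.0261, 0.105]
ee_rot: [1.262, 1.174, -1.261]
force: [-1.4, 0.3, -0.3]
width: 0.254
```

Release.

>>> step_arm:
  rows:
    - [0.3,0,0,0,0,0,0]
    - [0.2,0,0,0,0,0,0]
    - [0.1,0,0,0,0,0,0]
    - [0,0,0,0,0,0,0]
    - [0,0,0,0,0,0,0]

```text
clock: 15.53
position: [0.5597, 0.0261, 0.105]
ee_rot: [1.262, 1.174, -1.262]
force: [0.8, -0.4, 0.6]
width: 0.494
```

>>> step_arm:
  rows:
    - [0,-0.005,0,0,0,0,0]
    - [0,-0.015,0,0,0,0,0]
    - [0,-0.03,0,0,0,0,0]
    - [0,-0.06,0,0,0,0,0]
    - [0,-0.1,0,0,0,0,0]
    - [0,-0.13,0,0,0,0,0]
    - [0,-0.13,0,0,0,0,0]
    - [0,-0.13,0,0,0,0,0]

```text
clock: 16.2
position: [0.5605, 0.0264, 0.2111]
ee_rot: [1.264, 1.172, -1.259]
force: [-0.2, -0.2, -0.9]
width: 0.499
```

Run:
```python
from h import *
go((.5,.03,.2))
d,s=snap('wrist','w11'); crop(d,'c11',220,80,340,270,3)
C=cloud(d,s)
```

```text
clk 16.2 yaw -4.11 pos [0.5605 0.0264 0.2111] F [-0.2 -0.2 -0.9] w 0.499 -> shift [ 0.0136 -0.0758  0.0009] turn [0. 0. 0.] rows 1.4779046518747094
```

View pics/w11.png

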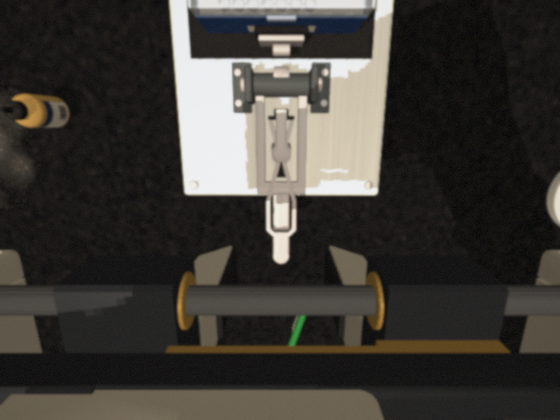

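View pics/c11.png

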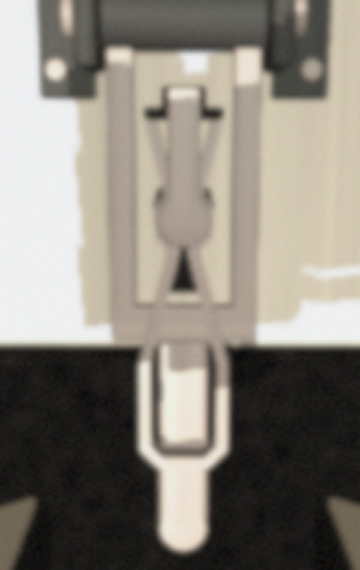

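Run:
```python
from h import *
f=np.load('pics/w11.npz',allow_pickle=True); d={k:f[k] for k in f}; s=dict(position=f['pos'],ee_rot=f['rot'])
q=lambda x,y:(220+(x-1)/3,80+(y-1)/3)
pin=plane(d,s,q(182,217),.1205); e=plane(d,s,q(183,467),.112); print(pin,e,np.linalg.norm((pin-e)[0,:2]))
C=cloud(d,s); print(C[245:262:4,281].round(4), C[180:190:3,262].round(4))
for p in [q(147,420),q(222,420),q(165,330),q(205,330)]: u,v=map(int,map(round,p)); print(C[v,u].round(4))
d2,_=snap('top','top9'); snap('scene','scene9')
```

```text
[[0.61142038 0.0227944  0.1205    ]] [[0.54262373 0.02748588 0.112     ]] 0.06895642431030902
[[0.5299 0.0281 0.1014]
 [0.5272 0.0283 0.1037]
 [0.523  0.0286 0.1026]
 [0.5191 0.0289 0.1024]
 [0.5154 0.0291 0.1024]] [[0.5884 0.0395 0.1033]
 [0.5857 0.0398 0.1021]
 [0.5832 0.04   0.1021]
 [0.5807 0.0402 0.102 ]]
[0.5565 0.0361 0.1119]
[0.5546 0.0156 0.1104]
[0.5793 0.0295 0.103 ]
[0.5784 0.0188 0.1025]
```

View pics/top9.png

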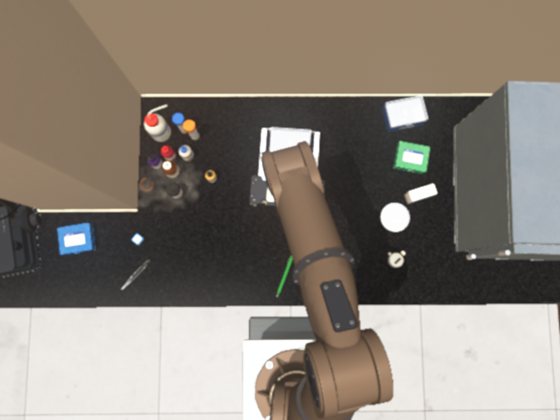

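Run:
```python
from h import *
for n,(x0,y0),k,b,hd,bow in [('w3',(235,80),4,(193,186),(193,385),None),('w9',(200,20),3,(243,142),(243,300),None),('w10',(200,20),3,(243,255),(243,445),None),('w11',(220,80),3,(184,113),(182,217),None)]:
    f=np.load(f'pics/{n}.npz',allow_pickle=True); d={k_:f[k_] for k_ in f}; s=dict(position=f['pos'],ee_rot=f['rot'])
    q=lambda p:(x0+(p[0]-1)/k,y0+(p[1]-1)/k)
    B=plane(d,s,q(b),.108)[0];H=plane(d,s,q(hd),.1205)[0]; print(n,B.round(4),H.round(4),np.linalg.norm((B-H)[:2]).round(4))
f=np.load('pics/w11.npz'); 
cv2.imwrite('pics/z11.png',cv2.resize(f['pixels'][100:170,255:310,::-1],None,fx=10,fy=8,interpolation=cv2.INTER_CUBIC))
```

```text
w3 [0.6321 0.0208 0.108 ] [0.611  0.0225 0.1205] 0.0212
w9 [0.6324 0.0208 0.108 ] [0.6105 0.0224 0.1205] 0.022
w10 [0.6384 0.0204 0.108 ] [0.6119 0.0223 0.1205] 0.0266
w11 [0.6363 0.0205 0.108 ] [0.6114 0.0228 0.1205] 0.025
```

View pics/z11.png

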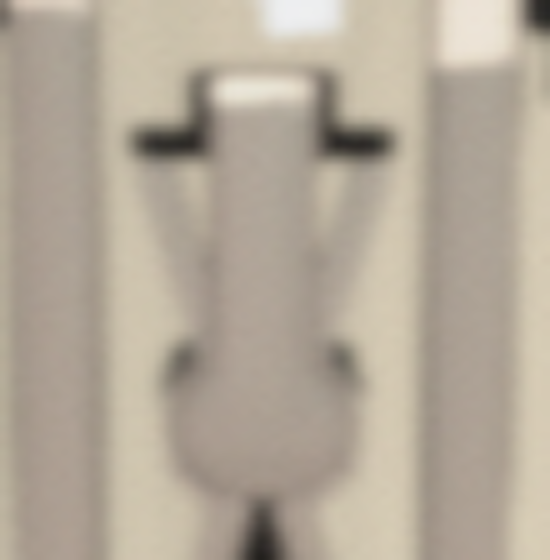

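>>> step_arm:
  rows:
    - [0,0,-0.03,0,0,0,0]
    - [0,0.02,-0.06,0,0,0,0]
    - [0,0.045,-0.075,0,0,0,0]
    - [0,0.045,-0.075,0,0,0,0]
    - [0,0.045,-0.075,0,0,0,0]
    - [0,0.045,-0.075,0,0,0,0]

```text
clock: 16.85
position: [0.5007, 0.0304, 0.1733]
ee_rot: [1.262, 1.174, -1.262]
force: [0.4, 0.1, -0.1]
width: 0.501
```

Run:
```python
from h import *
go((.5,.03,.2))
d,s=snap('wrist','w12'); crop(d,'c12',210,10,350,210,4); crop(d,'c12',220,10,340,200,3)
```

```text
clk 16.85 yaw -4.12 pos [0.5007 0.0304 0.1733] F [ 0.4  0.1 -0.1] w 0.501 -> shift [-0.0334 -0.0008  0.0006] turn [0. 0. 0.] rows 0.641722593818647
```

View pics/c12.png

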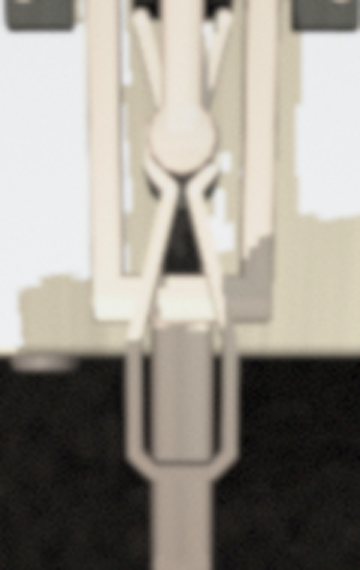

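Run:
```python
from h import *
f=np.load('pics/w12.npz'); d={k:f[k] for k in f}; s=dict(position=f['pos'],ee_rot=f['rot'])
q=lambda x,y:(220+(x-1)/3,10+(y-1)/3)
X=np.array([np.cos(np.radians(-4.1)),np.sin(np.radians(-4.1)),0])
pin=plane(d,s,q(183,138),.1205)[0]
print(pin)
for n,p in [('bowend',q(183,478)),('tips',q(182,9)),('narrow',q(182,192)),('corner front of bow',q(183,338))]:
    for z in (.112,): print(n,((plane(d,s,p,z)[0]-pin)@X*1000).round(1))
g=d['pixels'].astype(int).sum(-1); print(g[150:180,258:262].mean(1).round()); print(g[150:180,281].round())
f=np.load('pics/w6.npz'); d={k:f[k] for k in f}; s=dict(position=f['pos'],ee_rot=f['rot']); q=lambda x,y:(230+(x-1)/3,100+(y-1)/3)
M=R.from_rotvec(s['ee_rot']).as_matrix()
for n,p in [('tips',q(150,22)),('narrow',q(150,250)),('corner',q(150,430)),('seat',q(150,197))]: print(n,((plane(d,s,p,.009)[0]-s['position'])@M*1000).round(1))
```

```text
[0.61044296 0.02235779 0.1205    ]
bowend -67.8
tips 24.7
narrow -8.7
corner front of bow -37.7
[111. 112. 116. 114. 114. 109. 115. 118. 115. 113. 115. 108. 100.  83.
  70.  62.  61.  62.  62.  60.  62.  58.  57.  58.  56.  60.  58.  65.
  68.  66.]
[478 476 480 477 476 477 473 477 474 471 472 470 454 395 359 403 452 471
 478 474 474 476 470 470 465 468 462 468 466 464]
tips [-7.  79.4 -0.4]
narrow [-7.  45.7 -0.4]
corner [-7.  16.  -0.5]
seat [-7.  53.9 -0.4]
```

Run:
```python
from h import *
print(arm.sign_off())
```

```text
the job is handed in; nothing more can be done
None
```

The clamp lever is shut, the clip is snapped home round the lock pin, and the job was handed in at about 17 s of the 58 s allowed.

- **Lever:** I pressed it down with the shut gripper. Depth readings then put its upper face level at about 0.1025 m, close to the expected 103 mm.
- **Clip push:** I gripped the clip by its bow, lowered it until it touched the lever, raised it about 1 mm and slid it under the pin's head. The sampled push force rose to about 6 N, then fell to near zero as it snapped. It met the stop a few mm further on at about 5 N. These are readings at the end of each short move, so a brief higher peak between them is possible, but they are far below the 30 N limit.
- **Release:** I eased the load, let go and backed off straight up.

The last checks, made from wrist pictures after letting go:

- **Seating:** Four points on the clip put the seat within about 1 mm of the pin. An earlier picture from a worse angle suggested about 2 mm short, which I put down to the viewing angle.
- **Tab:** It was pressed about 4 mm, to within about 1 mm.
- **Lever and gripper:** The lever was still flat and the gripper was touching nothing.
- **Other things:** They look unmoved by eye in the top picture, where the arm hides part of the worktop; I did not measure their positions.

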